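# Draw out the gauge arm to its set mark and hold it

## Robot

A 6-joint arm with a two-finger parallel gripper is mounted at the origin on a cart in front of the work surface, level with it; the furniture and walls round the work are solid. World frame = base frame: x ahead of the robot, y to its left, z up, the work surface at z = 0. Lengths are in m, angles in degrees, forces in N, time in s.
With the tool pointing down it reaches from about 0.375 to 0.9 m from the base axis. Payload 3.1 kg.
Tool frame: the origin (TCP) lies on the centre line of the jaws, within the pads' length; the fingertips stand 14 mm ahead of it and the grasp point (between the pads) lies 5 mm behind it (bot.tips_ahead is the distance from the TCP to the fingertips, in m); z points along the fingers, y is the line along which they close (so a half turn about z gives the same grasp; the last joint's range is limited). The gripper opens to 87 mm and grips with 3 to 60 N. Pads are 19 mm wide; open, the fingers measure 117 mm over their backs; the gripper's body (75 mm by 190 mm) begins 51 mm behind the grasp point.
Start: joints at [57.783, 30.224, 82.088, -0, 67.689, -10.227], TCP at [0.234, 0.58, 0.237] pointing down, gripper open.
Joint ranges: [-176.69, 176.69], [-43.24, 126.21], [12.49, 139.97], [-82, 262], [0, 151.66], [-163.58, 163.58]. Speed limits (degrees/s): [159.86, 159.86, 180, 180, 180, 180].

## Interface

Orientations are given as a 3x3 rotation matrix whose columns are the frame's x, y, z axes.
In Python, from rig import bot gives the robot as it stands.
- The arm moves only by the tool play_rows, never from a script. Its argument "moves" is a list that holds one entry, the list of rows, each a list of 6 numbers: the shift along the tool's x, y, z in mm, then the turn, a rotation vector about the tool's x, y, z in rad. A call has 1 to 5 rows; each row shifts and turns the commanded pose from where the row before left it, along the tool's axes as they then stand; what a row does not reach is not made up. A row lasts 1/10 s, in which the tool goes at most 50 mm and 8.59 degrees, less where a joint would pass 70% of its speed; a pose out of reach is approached as far as the arm can. A call with a gripper value outside its range is refused whole. "fingers" is the opening, from -1 (shut) to 1 (fully open), set as the call begins (left out, the last holds). The fingers move at their own pace and stop on an object; the grip force is fixed at half the most. Time passes only in rows, so rows that do not move let the fingers close. It gives the time, the measured TCP pose, the force, the opening and the grip force at its end, in the units of the state.
- bot.read_state(): the state, without advancing time (a new reading comes with each control period).
- bot.capture(name): name is "side" or "top"; returns a dict with "image" (400x640x3 uint8, blue, green, red), "fx", "fy", "cx", "cy" (pixels), "R" (3x3) and "t" (3): a world point X has camera coordinates R X + t. Camera axes: x right, y down, z forward; pixel columns grow to the right and rows downward; lengths in m; the calibration is good to about 2 mm. A picture is of the moment at which its call begins. There is no depth.
- bot.hand_in(): hands the job in; it is judged then, once.
Trained networks look in a picture, given as the dict that the camera call returned (one of the last four; its "shot" number tells which), for a name from the list of things; names that differ only in an ending like _2 or _b are one class to them, and where a whole thing is asked for, a point or a joint stands for the part that bears it (a point fixed in the world has none). Each returns a list of dicts, best first, with "confidence" (0 to 1); they miss things now and then, are a little off and sometimes report something else, mostly with a low value. They report only what shows in the picture. A call takes as long as a camera call.
- bot.search_frame(picture, query): "centre" ([column, row] in pixels, amid what is visible of it).
- bot.silhouettes(picture, query): "pixels" (400x640 bool, what is visible of it) and "centre" ([column, row] in pixels, amid what is visible of it).
- bot.pinpoint(picture, query): "centre" ([column, row] in pixels: a listed point, or the origin of a listed thing).
The state is a dict: "time_s": time; "joint_positions": joint angles; "qvel": joint speeds; "tau": joint torques, N m; "position": TCP position; "tcp_rot": TCP orientation; "force": force on the tool from outside, world axes, zero at the start; "moment": the same for the moment, N m; "opening": opening from 0.0 (shut) to 1.0 (fully open); "grasp_force": force on a finger pad.
Only numpy, scipy, OpenCV 4.12 (cv2) and the standard library are available. Lean on these libraries where they do the work, as an engineer would, in place of code of your own. Each camera call takes 0.05 s, during which the arm holds its last target. There are 200 camera calls.

## Task

Get the swing-arm length gauge ready for me to read: swing its arm in until it rests against the stop post, leaving it pushed fully in for now. Then, pinching the block at the arm's end so that its lock button stays pressed in, draw the arm out until its pointer stands level with the rider clamped on the scale, and finish holding it there, still pinched, because the spring inside would pull it back. Do not shift the rider or the things lying about.

Things in the scene. Friction and masses are not known exactly. Their poses are not given: they have to be found in the camera images.
- gauge_base: grey plate fixed to the bench, 405 x 85 x 12 mm. Origin: on the arm's pivot axis at bench level; +x along plate and scale (plate from -65 to +340 mm), y from -30 to +55 mm, z up. Scale strip on the plate at y = 34 to 52, x = 150 to 335 mm, a tick every 10 mm. The stop post (12 mm diameter, top 80 mm above the bench) stands at x = 60, y = -16.5 mm.
- boom (a joint): swing of the arm about the pivot, rad: 0 = against the stop post, the arm straight along the plate's +x; positive = turned counterclockwise seen from above, off the plate (limit 1.0). Friction of 0.12 N m keeps it where left. The arm: a square sleeve, 20 x 20 mm, from 60 mm behind the pivot to 110 mm before it, 70 to 90 mm above the bench, with a sliding bar in it.
- telescope (a joint): how far the inner bar is drawn out of the sleeve, m: 0 = fully in, limit 0.145. A spring pulls it in with 2 N when in, 3.5 N when far out. While the button is out, its hook catches after 1 to 2 mm of travel. If let go when drawn out, it springs back to about 0.011, where the hook rests outside its keeper until the button is pressed again.
- head: black block at the arm's outer end, to be pinched: 40 mm along the arm, 32 across, 40 high. Origin: its centre, 82 mm above the bench, 140 mm from the pivot axis with the arm fully in. +x outward along the arm, y across it (lock button in the +y side), z up. The lock's hook and keeper are 30 to 43 mm behind the centre, up to 29 mm to +y; else nothing stands beside it above 50 mm.
- lock_button (a joint): grey spring button in the block's +y side, m pressed in: 0 = out (locked), 0.006 = fully in; the arm slides freely beyond 0.004. Face 20 x 18 mm, 2 mm outward of the block's centre, at its height; 8 mm proud when out, 2 mm when in (40 or 34 mm over block and button). Takes 9 N, springs out if let go. Pinch it against the block's opposite side.
- pointer_tip (a point): tip of the thin steel pointer that hangs from the outer end of the block down to the scale: 45 mm outward of the block's centre, 28 mm to its +y side, 20 mm above the bench.
- flag_tip (a point): inner tip of the rider, a dark steel clamp 8 mm wide with a small screw on top (36 mm above the bench), on the plate's +y edge. The point is mid-width, 31 mm to +y of the plate's x axis, 20 mm above the bench; +x as the plate's. It stands 60 to 120 mm farther out than the pointer of the arm fully in at its stop. It slides stiffly if pushed.
- bench_heatsink: small black finned heatsink, 28 x 34 x 22 mm, loose; origin at the centre of its underside; leave alone
- bench_board: blue circuit board, 60 x 100 x 13 mm, lying loose on the bench; origin at the centre of its underside; leave alone
- bench_flux: slim dark blue bottle with a white nozzle, 36 mm diameter, 122 mm high, loose; origin at the centre of its underside; leave alone

How it is judged (in metres and radians):
On the way, in this order (a step that is already met when the one before it is completed fails the run):
1. the arm is swung in against the stop post (within 0.05 rad) while still pushed in (drawn out by less than 15 mm) (value of joint boom below 0.05 rad and value of joint telescope below 0.015 m), for 0.2 s.
2. the arm is drawn out, button pressed in, with its pointer level with the rider (value of joint boom below 0.05 rad and x of pointer_tip in the frame of flag_tip between -0.004 and 0.004 m and value of joint lock_button above 0.004 m and contact force between the fingers and head above 3 N), for 0.2 s.
At the end, for the whole second after the job is handed in: Arm at the stop post (within 0.05 rad), pointer within 4 mm of the rider's middle along the scale and still, lock button pressed in more than 4 mm, fingers gripping the block with more than 3 N, loose things within 20 mm of where they were (all of step 2 and velocity of joint telescope between -0.01 and 0.01 m/s and distance of each of bench_heatsink, bench_board, bench_flux from where it was at the start of the episode below 0.02 m); the arm keeps its last pose, push and grip.
It fails at once if the rider is shifted on the scale by more than 5 mm (distance of flag_tip from where it was at the start of the episode above 0.005 m).
It fails at once if bench_heatsink is moved by more than 20 mm (distance of bench_heatsink from where it was at the start of the episode above 0.02 m).
It fails at once if bench_board is moved by more than 20 mm (distance of bench_board from where it was at the start of the episode above 0.02 m).
It fails at once if bench_flux is moved by more than 20 mm (distance of bench_flux from where it was at the start of the episode above 0.02 m).
It also fails if it takes over 35 s, if anything falls off the work surface, if the arm or the gripper's body presses on something with over 40 N, if the wrist force passes 120 N, or if a joint passes its speed limit or range.

## Working session

There is one attempt and no reset: what is moved stays moved. The work goes in short steps, Python scripts to look and compute and a tool call to move; the robot and the scene stay as the last step left them, time stands still between calls to the robot, and variables do not carry over. Pictures are saved under pics/ and viewed, at most 10 in all, crops included, and the job is handed in when it is done.

Besides the shell and the picture viewer there is one more tool, called after "Emit:" as name([rows], argument=value, ...), one row to a line, values as JSON. play_rows: Moves the arm, as the interface text tells. Its arguments: {"type":"object","properties":{"moves":{"type":"array","items":{"type":"array","items":{"type":"array","items":{"type":"number"}}}},"fingers":{"type":"number"}},"required":["moves"]}

```bash
mkdir -p pics
cat > h.py <<'E'
import numpy as np,cv2
from rig import bot
def ray(p,uv):
    d=np.array([(uv[0]-p["cx"])/p["fx"],(uv[1]-p["cy"])/p["fy"],1.])
    R=np.array(p["R"]);t=np.array(p["t"]);return -R.T@t,R.T@d
def atz(p,uv,z):
    c,d=ray(p,uv);return c+d*(z-c[2])/d[2]
def proj(p,X):
    c=np.array(p["R"])@np.array(X)+np.array(p["t"]);return [p["fx"]*c[0]/c[2]+p["cx"],p["fy"]*c[1]/c[2]+p["cy"]]
def tri(p,a,q,b):
    c1,d1=ray(p,a);c2,d2=ray(q,b)
    s=np.linalg.lstsq(np.stack([d1,-d2],1),c2-c1,rcond=None)[0]
    A=c1+s[0]*d1;B=c2+s[1]*d2;return (A+B)/2,np.linalg.norm(A-B)
E
python3 - <<'E'
from h import *
P={n:bot.capture(n) for n in("top","side")}
for n in P:cv2.imwrite(f"pics/{n}0.png",P[n]["image"])
np.set_printoptions(precision=4,suppress=True)
for n in P: print(n,ray(P[n],(320,200)))
for q in["gauge_base","head","lock_button","pointer_tip","flag_tip","bench_heatsink","bench_board","bench_flux"]:
    r={}
    for n in P:
        o=bot.pinpoint(P[n],q)[:1]
        if o:r[n]=o[0]["centre"];print(q,n,np.array(r[n]),o[0]["confidence"])
    if len(r)==2:print("   ",*tri(P["top"],r["top"],P["side"],r["side"]))
s=bot.read_state();print(s["position"],s["tcp_rot"],s["opening"],bot.tips_ahead)
E
```

```text
top (array([ 0.2937, -0.1022,  1.092 ]), array([ 0.2164, -0.0039, -0.9765]))
side (array([ 0.2537, -0.7416,  0.5484]), array([ 0.3274,  0.7588, -0.5631]))
gauge_base top [399.7 207.7] 0.79
gauge_base side [359.9 276.6] 0.65
    [ 0.5324 -0.2799  0.0045] 0.0002869083941996214
head top [340.6 228.5] 0.8
head side [305.6 214. ] 0.74
    [ 0.4687 -0.1531  0.0874] 0.013083426217822342Traceback (most recent call last):
  File "<stdin>", line 9, in <module>
ValueError: it knows: bench_board, bench_flux, bench_heatsink, flag_tip, gauge_base, head, pointer_tip
```

Run:
```python
from h import *
P={n:bot.capture(n) for n in("top","side")}
np.set_printoptions(precision=4,suppress=True)
for q in["gauge_base","head","pointer_tip","flag_tip","bench_heatsink","bench_board","bench_flux"]:
    r={}
    for n in P:
        o=bot.pinpoint(P[n],q)[:2]
        if o:r[n]=o[0]["centre"];print(q,n,[(np.array(k["centre"]),k["confidence"]) for k in o])
    if len(r)==2:print("   ",*tri(P["top"],r["top"],P["side"],r["side"]))
s=bot.read_state();print(s["position"],s["tcp_rot"],s["opening"],bot.tips_ahead)
```

```text
gauge_base top [(array([399.1, 205.1]), 0.67)]
gauge_base side [(array([358.2, 275.8]), 0.74)]
    [ 0.5343 -0.2771  0.0049] 0.007770512249748023
head top [(array([342.6, 227.8]), 0.96)]
head side [(array([305.9, 216.8]), 0.97)]
    [ 0.4695 -0.1567  0.0831] 0.009643232363320755
pointer_tip top [(array([326.4, 253.4]), 0.59), (array([333.1, 146.9]), 0.48)]
pointer_tip side [(array([277. , 237.9]), 0.57)]
    [ 0.4179 -0.1289  0.0277] 0.0007695893614833081
flag_tip top [(array([266.2, 218.8]), 0.42)]
bench_heatsink top [(array([397.3, 276.9]), 0.57)]
bench_heatsink side [(array([293. , 307.9]), 0.59)]
    [ 0.3885 -0.2848 -0.0093] 0.00744476124867766
bench_board top [(array([334.3, 146.1]), 0.63)]
bench_board side [(array([375.5, 217. ]), 0.63)]
    [ 0.659  -0.1279  0.0039] 0.002237775268906381
bench_flux top [(array([204. , 140.2]), 0.94)]
bench_flux side [(array([319.3, 166.7]), 0.9)]
    [ 0.649   0.1657 -0.0076] 0.006647214835268191
[0.234  0.5795 0.2366] [[-0.9272  0.3745  0.    ]
 [ 0.3745  0.9272  0.    ]
 [ 0.      0.     -1.    ]] 1.0033228919293988 0.014
```

View pics/top0.png

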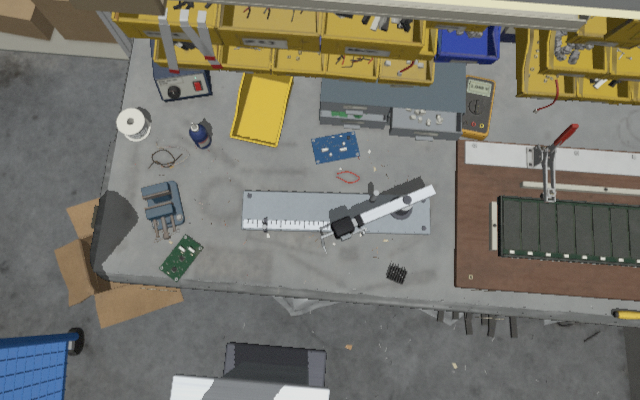

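View pics/side0.png

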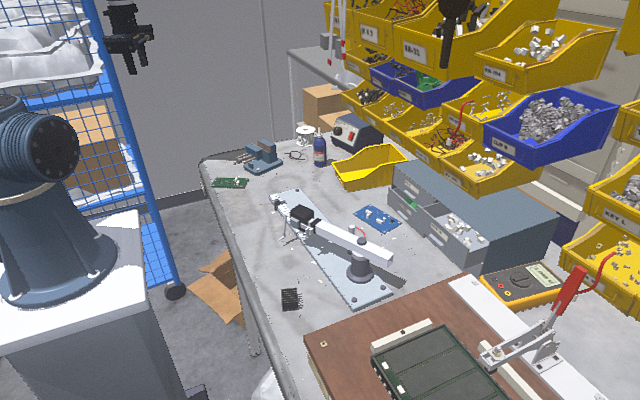

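The top view shows the plate from (243,190) to (430,235), the pivot near (400,207), the head at (342,228) swung toward the robot, and the rider near (266,222). The side view agrees. Next I'll zoom in for the plate's edges.

Run:
```python
from h import *
im=cv2.imread("pics/top0.png")[175:255,235:440]
a=cv2.resize(im,None,fx=3.8,fy=3.8,interpolation=cv2.INTER_CUBIC)
im=cv2.imread("pics/side0.png")[180:315,255:405]
b=cv2.resize(im,None,fx=1.9,fy=1.9,interpolation=cv2.INTER_CUBIC)
o=np.zeros((a.shape[0]+b.shape[0],a.shape[1],3),np.uint8);o[:a.shape[0]]=a;o[a.shape[0]:,:b.shape[1]]=b
cv2.imwrite("pics/z.png",o);print(o.shape)
```

```text
(560, 779, 3)
```

View pics/z.png

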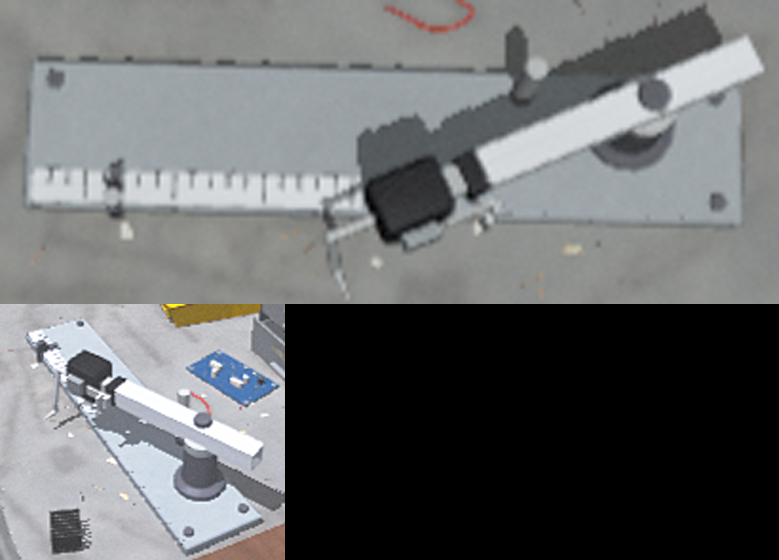

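```bash
cat >> h.py <<'E'
np.set_printoptions(precision=4,suppress=True)
E
python3 - <<'E'
from h import *
p=bot.capture("top")
z=lambda u,v:np.array([235+(u+.5)/3.8-.5,175+(v+.5)/3.8-.5])
W=np.array([atz(p,z(*c),.012)[:2] for c in[(34,60),(25,208),(740,225),(743,82)]])
L=np.array([[.34,-.03],[.34,.055],[-.065,.055],[-.065,-.03]])
print(W)
H=L-L.mean(0);V=W-W.mean(0)
th=np.arctan2((H[:,0]*V[:,1]-H[:,1]*V[:,0]).sum(),(H*V).sum())
R=np.array([[np.cos(th),-np.sin(th)],[np.sin(th),np.cos(th)]])
o=W.mean(0)-R@L.mean(0)
print("th",np.degrees(th),"o",o,"res",W-(L@R.T+o))
for n,uv,zz in[("flagnet",(266.2,218.8),.02),("rider top scr",z(115,165),.036),("rider low",z(116,208),.02),("head",(342,228),.085),("post top",z(537,68),.08),("pivot top",z(653,95),.095),("tick150?",z(40,180),.0125)]:
    w=atz(p,uv,zz)[:2];print(n,w,R.T@(w-o))
h=R.T@(np.array([.4695,-.1567])-o);print("head tri",h,np.hypot(*h),np.arctan2(h[1],h[0]))
E
```

```text
[[ 0.54    0.0601]
 [ 0.4549  0.0554]
 [ 0.4796 -0.3443]
 [ 0.562  -0.3432]]
th 93.27541166996156 o [ 0.5294 -0.2796] res [[ 0.     -0.0015]
 [-0.0003 -0.0013]
 [ 0.0014  0.0033]
 [-0.0011 -0.0005]]
flagnet [0.4807 0.004 ] [0.2859 0.0324]
rider top scr [0.4793 0.0053] [0.2873 0.0338]
rider low [0.458  0.0038] [0.2871 0.0551]
head [ 0.4639 -0.1544] [0.1288 0.0583]
post top [ 0.5433 -0.2181] [ 0.0607 -0.0173]
pivot top [ 0.5303 -0.2778] [ 0.0017 -0.0009]
tick150? [0.4713 0.0487] [0.3311 0.0393]
head tri [0.1261 0.0528] 0.13673996034856606 0.3966744648715222
```

```bash
cat >> h.py <<'E'
from scipy.spatial.transform import Rotation as Ro
def yawR(a):  # tool x at world angle a deg, pointing down
    a=np.radians(a);c,s=np.cos(a),np.sin(a);return np.array([[c,s,0],[s,-c,0],[0,0,-1.]])
def rows(wps,p=None,R=None):
    s=bot.read_state();p=np.array(s["position"]) if p is None else p;R=np.array(s["tcp_rot"]) if R is None else R
    for tgt,yaw,n in wps:
        R1=yawR(yaw);rv=Ro.from_matrix(R.T@R1).as_rotvec();q=np.array(tgt);d=(q-p)/n
        for i in range(n):
            r=np.r_[R.T@d*1000,rv/n];print(np.r_[r[:3].round(1),r[3:].round(4)].tolist())
            R=R@Ro.from_rotvec(rv/n).as_matrix();p=p+d
        print("--")
E
python3 - <<'E'
from h import *
rows([((.42,.42,.22),116.8,5),((.46,.20,.22),116.8,5),((.467,-.02,.2),116.8,5),((.467,-.154,.16),116.8,4)])
E
```

```text
[-46.4, -15.7, 3.3, -0.0, 0.0, 0.1438]
[-48.2, -8.8, 3.3, -0.0, 0.0, 0.1438]
[-49.0, -1.8, 3.3, -0.0, 0.0, 0.1438]
[-48.7, 5.2, 3.3, -0.0, 0.0, 0.1438]
[-47.5, 12.1, 3.3, -0.0, 0.0, 0.1438]
--
[-42.9, -12.7, 0.0, -0.0, -0.0, 0.0]
[-42.9, -12.7, 0.0, -0.0, -0.0, 0.0]
[-42.9, -12.7, 0.0, -0.0, -0.0, 0.0]
[-42.9, -12.7, 0.0, -0.0, -0.0, 0.0]
[-42.9, -12.7, 0.0, -0.0, -0.0, 0.0]
--
[-39.9, -18.6, 4.0, 0.0, -0.0, 0.0]
[-39.9, -18.6, 4.0, 0.0, -0.0, 0.0]
[-39.9, -18.6, 4.0, 0.0, -0.0, 0.0]
[-39.9, -18.6, 4.0, 0.0, -0.0, 0.0]
[-39.9, -18.6, 4.0, 0.0, -0.0, 0.0]
--
[-29.9, -15.1, 10.0, 0.0, -0.0, 0.0]
[-29.9, -15.1, 10.0, 0.0, -0.0, 0.0]
[-29.9, -15.1, 10.0, 0.0, -0.0, 0.0]
[-29.9, -15.1, 10.0, 0.0, -0.0, 0.0]
--
```

Emit:
play_rows([
  [[-46,-16,3,0,0,0.144],[-48,-9,3,0,0,0.144],[-49,-2,3,0,0,0.144],[-49,5,3,0,0,0.144],[-47,12,3,0,0,0.144]],
], fingers=1)

```text
time_s: 1.65
position: [0.42, 0.4183, 0.2216]
tcp_rot: [[-0.445, 0.895, 0.0], [0.895, 0.445, 0.0], [0.0, 0.001, -1.0]]
force: [0.6, 0.0, -0.5]
opening: 0.999
grasp_force: 0.0
```

Emit:
play_rows([
  [[-43,-13,0,0,0,0],[-43,-13,0,0,0,0],[-43,-13,0,0,0,0],[-43,-13,0,0,0,0],[-43,-13,0,0,0,0]],
])

```text
time_s: 2.15
position: [0.4577, 0.1966, 0.2218]
tcp_rot: [[-0.45, 0.893, 0.001], [0.893, 0.45, 0.0], [-0.0, 0.001, -1.0]]
force: [0.6, -0.2, 0.9]
opening: 0.998
grasp_force: 0.0
```

Emit:
play_rows([
  [[-40,-18,4,0,0,0],[-40,-18,4,0,0,0],[-40,-18,4,0,0,0],[-40,-18,4,0,0,0],[-40,-18,4,0,0,0]],
])

```text
time_s: 2.65
position: [0.4672, -0.0226, 0.2017]
tcp_rot: [[-0.45, 0.893, 0.001], [0.893, 0.45, -0.0], [-0.001, 0.001, -1.0]]
force: [1.2, -0.1, 0.3]
opening: 1.0
grasp_force: 0.0
```

Emit:
play_rows([
  [[-20,-10,0,0,0,0],[-20,-10,0,0,0,0],[-20,-10,0,0,0,0],[0,0,0,0,0,0]],
])

```text
time_s: 3.05
position: [0.4683, -0.0905, 0.2018]
tcp_rot: [[-0.447, 0.894, 0.002], [0.894, 0.447, -0.001], [-0.002, 0.001, -1.0]]
force: [0.0, 0.8, 0.2]
opening: 0.998
grasp_force: 0.0
```

Run:
```python
from h import *
s=bot.read_state();print(s["time_s"],s["position"],s["tcp_rot"],s["joint_positions"],s["force"])
P={n:bot.capture(n) for n in("top","side")}
r={}
for n in P:
    o=bot.pinpoint(P[n],"head")[:1];print(n,o and (o[0]["centre"],o[0]["confidence"]))
    if o:r[n]=o[0]["centre"]
if len(r)==2:print(tri(P["top"],r["top"],P["side"],r["side"]))
a=cv2.resize(P["side"]["image"][100:300,200:420],None,fx=2.3,fy=2.3)
b=cv2.resize(P["top"]["image"][170:270,270:400],None,fx=2.1,fy=2.1)
o=np.zeros((a.shape[0],a.shape[1]+b.shape[1],3),np.uint8);o[:,:a.shape[1]]=a;o[:b.shape[0],a.shape[1]:]=b
cv2.imwrite("pics/c.png",o)
```

```text
3.05 [ 0.4683 -0.0905  0.2018] [[-0.4472  0.8944  0.0019]
 [ 0.8944  0.4472 -0.0014]
 [-0.0021  0.0011 -1.    ]] [-24.3706  21.8466 105.1094  -0.0378  52.9109 -50.9111] [0.0356 0.8228 0.2222]
top ([397.2, 276.4], 0.53)
side []
```

View pics/c.png

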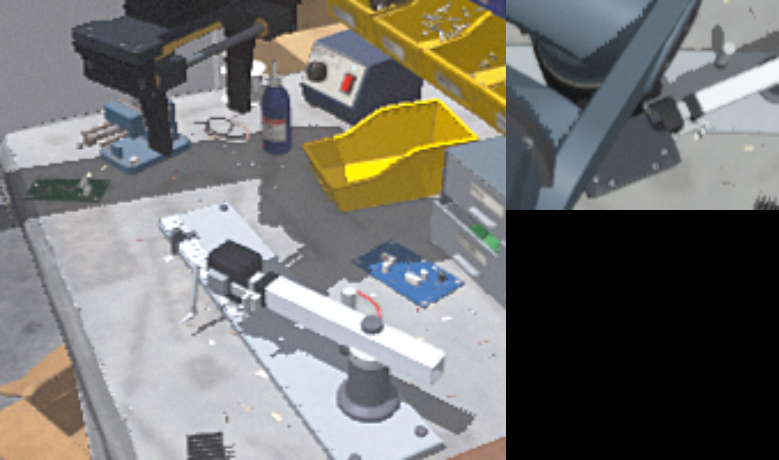

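The side crop shows the head at about crop (235,262), unobstructed. The gripper hangs beyond it, out along the arm. I'll fit the boom angle against the side picture.

Run:
```python
from h import *
p=bot.capture("side");top=cv2.imread("pics/top0.png")
o=np.array([.530,-.279]);t=bot.capture("top")
for b in(.36,.40,.44):
    a=np.radians(93.3)+b;R=np.array([[np.cos(a),-np.sin(a)],[np.sin(a),np.cos(a)]])
    f=lambda x,y,z:np.r_[R@[x,y]+o,z]
    H=[f(.14+sx*.02,sy*.016,.102) for sx,sy in((1,1),(1,-1),(-1,-1),(-1,1))]
    S=[f(-.06,.01,.09),f(-.06,-.01,.09),f(.142,.024,.082)]
    print(b,"side",*[((np.array(proj(p,X))-[200,100])*2.3).round(0) for X in H+S])
    print("   top",*[((np.array(proj(t,X))-[235,175])*3.8).round(0) for X in H+S])
```

```text
0.36 side [209. 247.] [235. 231.] [268. 248.] [243. 265.] [426. 369.] [441. 355.] [219. 278.]
   top [377. 219.] [357. 161.] [429. 136.] [451. 194.] [765.  78.] [750.  43.] [413. 228.]
0.4 side [205. 251.] [230. 234.] [264. 251.] [239. 268.] [428. 368.] [442. 353.] [215. 282.]
   top [383. 230.] [360. 173.] [432. 145.] [455. 202.] [764.  73.] [748.  39.] [419. 238.]
0.44 side [200. 255.] [224. 237.] [260. 253.] [236. 271.] [430. 366.] [443. 351.] [211. 286.]
   top [389. 241.] [364. 185.] [434. 154.] [460. 210.] [762.  69.] [745.  35.] [425. 247.]
```

Run:
```python
from h import *
rows([((.466,-.152,.19),116.8,2),((.466,-.152,.077),116.8,4)])
```

```text
[-28.8, -15.2, 5.8, -0.0, -0.0002, 0.0003]
[-28.8, -15.2, 5.8, -0.0, -0.0002, 0.0003]
--
[-0.0, 0.0, 28.3, 0.0, 0.0, -0.0]
[-0.0, 0.0, 28.3, 0.0, 0.0, -0.0]
[-0.0, 0.0, 28.3, 0.0, 0.0, -0.0]
[-0.0, 0.0, 28.3, 0.0, 0.0, -0.0]
--
```

Emit:
play_rows([
  [[-29,-15,6,0,0,0],[-29,-15,6,0,0,0],[0,0,0,0,0,0]],
])

```text
time_s: 3.65
position: [0.4676, -0.1556, 0.1893]
tcp_rot: [[-0.449, 0.894, 0.001], [0.894, 0.449, -0.002], [-0.002, 0.0, -1.0]]
force: [1.7, 0.8, -0.1]
opening: 0.998
grasp_force: 0.0
```

Emit:
play_rows([
  [[0,0,28,0,0,0],[0,0,28,0,0,0],[0,0,28,0,0,0],[0,0,28,0,0,0],[0,0,0,0,0,0]],
])

```text
time_s: 4.15
position: [0.4646, -0.1508, 0.075]
tcp_rot: [[-0.451, 0.892, -0.007], [0.892, 0.451, 0.004], [0.007, -0.004, -1.0]]
force: [-2.3, 0.5, -0.0]
opening: 1.004
grasp_force: 0.0
```

Run:
```python
from h import *
P=bot.capture("side")
cv2.imwrite("pics/d.png",cv2.resize(P["image"][120:300,220:420],None,fx=3,fy=3,interpolation=cv2.INTER_CUBIC))
```

```text
(no output)
```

View pics/d.png

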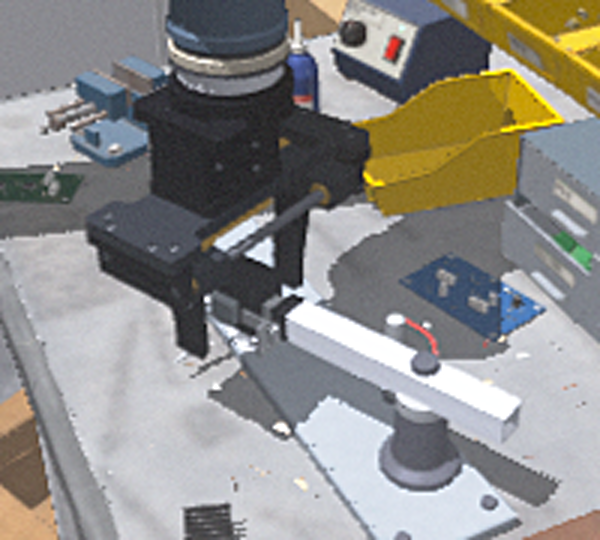

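The fingers straddle the block, and the button at crop (226,307) lies on the closing line from the near finger (192,330) to the far one (290,265). Closing now.

Emit:
play_rows([
  [[0,0,0,0,0,0],[0,0,0,0,0,0],[0,0,0,0,0,0],[0,0,0,0,0,0],[0,0,0,0,0,0]],
], fingers=-1)

```text
time_s: 4.7
position: [0.467, -0.1533, 0.0782]
tcp_rot: [[-0.45, 0.893, 0.001], [0.893, 0.45, -0.001], [-0.001, 0.001, -1.0]]
force: [-0.5, -0.1, -0.8]
opening: 0.633
grasp_force: 0.0
```

Emit:
play_rows([
  [[0,0,0,0,0,0],[0,0,0,0,0,0],[0,0,0,0,0,0]],
])

```text
time_s: 5.0
position: [0.4667, -0.1528, 0.0776]
tcp_rot: [[-0.45, 0.893, 0.0], [0.893, 0.45, 0.001], [0.0, 0.0, -1.0]]
force: [-0.6, 2.2, 1.5]
opening: 0.39
grasp_force: 29.9
```

Emit:
play_rows([
  [[-0.2,7.1,0,0,0,0.05],[-0.2,7.1,0,0,0,0.05],[-0.2,7.1,0,0,0,0.05],[-0.2,7.1,0,0,0,0.05],[0,0,0,0,0,0]],
])

```text
time_s: 5.5
position: [0.4939, -0.1426, 0.0776]
tcp_rot: [[-0.264, 0.965, 0.001], [0.965, 0.264, 0.0], [0.0, 0.001, -1.0]]
force: [-0.4, 1.7, 2.6]
opening: 0.384
grasp_force: 29.9
```

Emit:
play_rows([
  [[-0.2,7.1,0,0,0,0.05],[-0.2,7.1,0,0,0,0.05],[-0.2,7.1,0,0,0,0.05],[0,0,0,0,0,0]],
])

```text
time_s: 5.9
position: [0.5147, -0.1387, 0.0776]
tcp_rot: [[-0.118, 0.993, 0.001], [0.993, 0.118, 0.0], [0.0, 0.001, -1.0]]
force: [1.2, 3.2, 4.1]
opening: 0.389
grasp_force: 29.9
```

Emit:
play_rows([
  [[0,2.9,0,0,0,0.02],[0,2.9,0,0,0,0.02],[0,0,0,0,0,0]],
])

```text
time_s: 6.2
position: [0.5202, -0.1382, 0.0776]
tcp_rot: [[-0.076, 0.997, 0.001], [0.997, 0.076, 0.0], [0.0, 0.001, -1.0]]
force: [2.1, 4.0, 2.4]
opening: 0.386
grasp_force: 29.9
```

Emit:
play_rows([
  [[0,2,0,0,0,0.014],[0,0,0,0,0,0],[0,0,0,0,0,0]],
])

```text
time_s: 6.5
position: [0.5216, -0.138, 0.0776]
tcp_rot: [[-0.063, 0.998, -0.001], [0.998, 0.063, 0.0], [0.0, -0.001, -1.0]]
force: [-0.1, 3.6, 3.5]
opening: 0.388
grasp_force: 30.0
```

Emit:
play_rows([
  [[0,1.5,0,0,0,0.008],[0,0,0,0,0,0],[0,0,0,0,0,0]],
])

```text
time_s: 6.8
position: [0.5217, -0.138, 0.0775]
tcp_rot: [[-0.056, 0.998, -0.004], [0.998, 0.056, 0.0], [0.001, -0.003, -1.0]]
force: [-3.7, 3.6, 5.6]
opening: 0.387
grasp_force: 30.0
```

Emit:
play_rows([
  [[0,1.5,0,0,0,0.008],[0,0,0,0,0,0],[0,0,0,0,0,0]],
])

```text
time_s: 7.1
position: [0.5218, -0.138, 0.0775]
tcp_rot: [[-0.05, 0.999, -0.006], [0.999, 0.05, 0.0], [0.001, -0.006, -1.0]]
force: [-7.7, 1.3, 7.6]
opening: 0.382
grasp_force: 30.1
```

Emit:
play_rows([
  [[0,1.5,0,0,0,0],[0,0,0,0,0,0],[0,0,0,0,0,0]],
])

```text
time_s: 7.4
position: [0.5219, -0.138, 0.0775]
tcp_rot: [[-0.05, 0.999, -0.009], [0.999, 0.05, 0.001], [0.001, -0.009, -1.0]]
force: [-10.3, 0.2, 8.6]
opening: 0.389
grasp_force: 30.1
```

Emit:
play_rows([
  [[2,-1.5,0,0,0,-0.006],[8,0,0,0,0,0],[10,0,0,0,0,0],[10,0,0,0,0,0],[0,0,0,0,0,0]],
])

```text
time_s: 7.9
position: [0.5201, -0.1082, 0.0774]
tcp_rot: [[-0.055, 0.998, -0.006], [0.998, 0.055, -0.001], [-0.0, -0.006, -1.0]]
force: [-7.6, -3.4, 5.6]
opening: 0.386
grasp_force: 30.0
```

Emit:
play_rows([
  [[12,0,0,0,0,0],[13,0,0,0,0,0],[13,0,0,0,0,0],[12,0,0,0,0,0],[0,0,0,0,0,0]],
])

```text
time_s: 8.4
position: [0.5172, -0.0581, 0.0773]
tcp_rot: [[-0.056, 0.998, -0.007], [0.998, 0.056, -0.001], [-0.0, -0.007, -1.0]]
force: [-7.2, -3.3, 6.7]
opening: 0.386
grasp_force: 30.0
```

Run:
```python
from h import *
P={n:bot.capture(n) for n in("top","side")}
for q in("pointer_tip","flag_tip"):
  for n in P:
    print(q,n,[(np.array(k["centre"]),k["confidence"],atz(P[n],k["centre"],.02)) for k in bot.pinpoint(P[n],q)[:2]])
a=cv2.resize(P["side"]["image"][170:260,240:340],None,fx=4,fy=4,interpolation=cv2.INTER_CUBIC)
b=cv2.resize(P["top"]["image"][180:260,230:330],None,fx=4,fy=4,interpolation=cv2.INTER_CUBIC)
o=np.zeros((360,800,3),np.uint8);o[:,:400]=a;o[:320,400:]=b
cv2.imwrite("pics/e.png",o)
```

```text
pointer_tip top []
pointer_tip side [(array([290.7, 203.9]), 0.89, array([ 0.4913, -0.0142,  0.02  ]))]
flag_tip top [(array([334.1, 144.8]), 0.28, array([ 0.6576, -0.1272,  0.02  ]))]
flag_tip side [(array([377.5, 221.7]), 0.71, array([ 0.6408, -0.1629,  0.02  ])), (array([283.8, 198.7]), 0.62, array([0.4839, 0.014 , 0.02  ]))]
```

View pics/e.png

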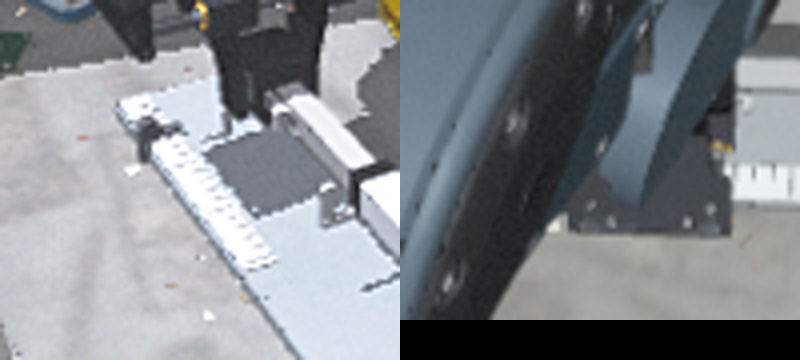

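Pointer reads about plate x 0.266, as expected after an 80 mm draw. The rider estimates (0.286 from the top view, 0.295 from the side) differ, so I'll go closer and then compare both in one picture.

Emit:
play_rows([
  [[8,0,0,0,0,0],[8,0,0,0,0,0],[0,0,0,0,0,0],[0,0,0,0,0,0]],
])

```text
time_s: 9.1
position: [0.5164, -0.0431, 0.0773]
tcp_rot: [[-0.055, 0.998, -0.007], [0.998, 0.055, -0.001], [-0.001, -0.007, -1.0]]
force: [-7.6, -2.9, 6.1]
opening: 0.388
grasp_force: 30.0
```

```bash
cat > m.py <<'E'
from h import *
import sys
o=np.array([.530,-.279]);a=np.radians(93.3);R=np.array([[np.cos(a),-np.sin(a)],[np.sin(a),np.cos(a)]])
P=bot.capture("side");print(bot.read_state()["position"])
for q in("pointer_tip","flag_tip"):
    print(q,[(np.array(k["centre"]),k["confidence"],R.T@(atz(P,k["centre"],.02)[:2]-o)) for k in bot.pinpoint(P,q)[:3]])
im=cv2.resize(P["image"][180:225,260:320],None,fx=13,fy=13,interpolation=cv2.INTER_CUBIC)
W=lambda x,y,z:tuple(int(v) for v in ((np.array(proj(P,np.r_[R@[x,y]+o,z]))-[260,180]+.5)*13))
for x in(.27,.28,.29,.30): cv2.line(im,W(x,.028,.02),W(x,.055,.02),(0,0,255),1)
for x,y in((.34,.055),(.34,-.03)): cv2.circle(im,W(x,y,.012),5,(255,0,0),1)
cv2.line(im,W(.2,.055,.012),W(.34,.055,.012),(255,0,0),1)
cv2.imwrite(sys.argv[1],im)
E
python3 m.py pics/f.png
```

```text
[ 0.5164 -0.0432  0.0773]
pointer_tip [(array([286.7, 197.9]), 0.79, array([0.2949, 0.0216]))]
flag_tip [(array([284.2, 197.2]), 0.48, array([0.3007, 0.0257])), (array([289.5, 198.1]), 0.17, array([0.2907, 0.0159]))]
```

View pics/f.png

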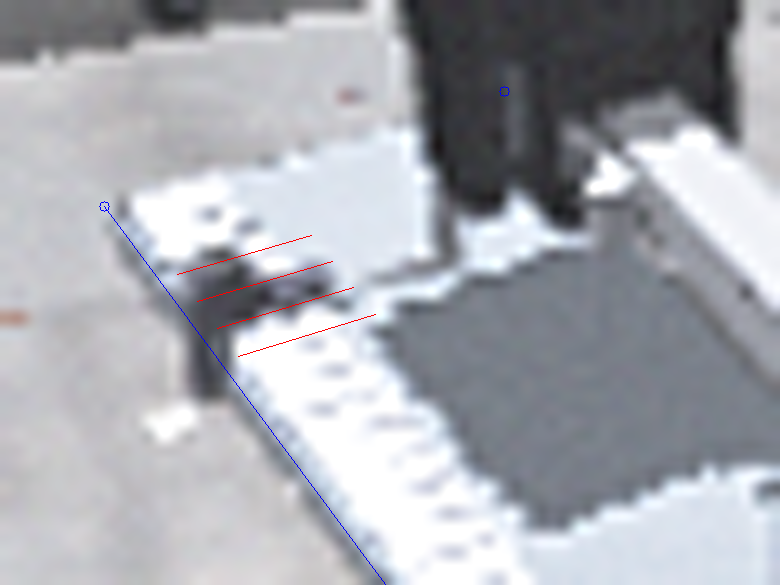

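The pointer's lower leg runs from about (450,257) to (345,288), and the rider's inner end sits near (325,285). The pointer is a few mm short; I'll move on 4 mm.

Emit:
play_rows([
  [[2,0,0,0,0,0],[2,0,0,0,0,0],[0,0,0,0,0,0],[0,0,0,0,0,0]],
])

```text
time_s: 9.65
position: [0.5162, -0.0394, 0.0773]
tcp_rot: [[-0.055, 0.998, -0.007], [0.999, 0.055, -0.001], [-0.001, -0.007, -1.0]]
force: [-8.5, -2.9, 5.9]
opening: 0.386
grasp_force: 30.0
```

```bash
sed -i 's/^for x in.*$//;s/^for x,y.*$//;s/^cv2.line.*$//;s/\[180:225,260:320\],None,fx=13,fy=13/[186:216,268:308],None,fx=20,fy=20/' m.py
python3 m.py pics/g.png
python3 - <<'E'
from h import *
s=bot.capture("side");o=np.array([.530,-.279]);a=np.radians(93.3);R=np.array([[np.cos(a),-np.sin(a)],[np.sin(a),np.cos(a)]])
for x in(.276,.286,.296):print(x,[((np.array(proj(s,np.r_[R@[x,y]+o,.02]))-[268,186]+.5)*20).round() for y in(0,.031,.055)])
E
```

```text
[ 0.5162 -0.0394  0.0773]
pointer_tip [(array([288.3, 198.1]), 0.69, array([0.2922, 0.0185]))]
flag_tip [(array([283.4, 198.9]), 0.59, array([0.2948, 0.0303]))]
0.276 [array([609., 276.]), array([374., 347.]), array([188., 403.])]
0.286 [array([575., 235.]), array([341., 305.]), array([156., 360.])]
0.296 [array([541., 196.]), array([309., 265.]), array([125., 319.])]
```

View pics/g.png

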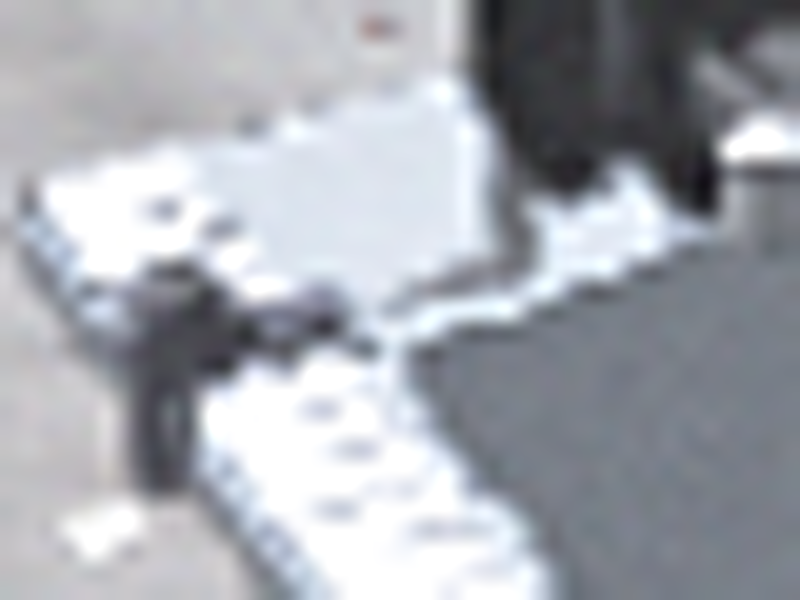

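The view is consistent with the pointer nearly level with the rider: leg end at about (385,300), rider tip at about (345,310). I'll check once with a difference against the first picture.

Run:
```python
from h import *
s=bot.capture("side")["image"];z0=cv2.imread("pics/side0.png");s2=bot.capture("side")["image"];s=((s.astype(float)+s2)/2).astype(np.uint8)
c=lambda i:cv2.resize(i[186:214,270:308],None,fx=10,fy=10,interpolation=cv2.INTER_CUBIC)
g=cv2.cvtColor(s,cv2.COLOR_BGR2GRAY)
st=cv2.cvtColor(np.clip((g.astype(float)-150)*2.4,0,255).astype(np.uint8),cv2.COLOR_GRAY2BGR)
d=np.clip(128+2*(s.astype(float)-z0),0,255).astype(np.uint8)
cv2.imwrite("pics/k.png",np.vstack([np.hstack([c(z0),c(s)]),np.hstack([c(st),c(d)])]))
```

```text
(no output)
```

View pics/k.png

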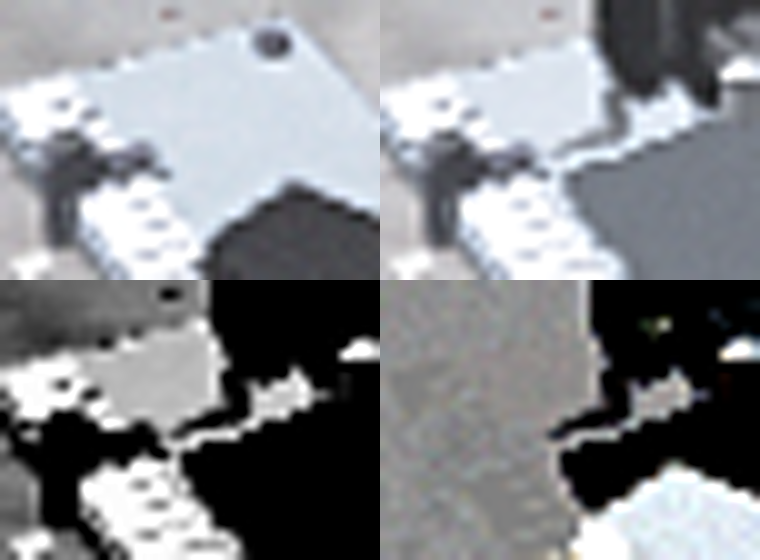

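The difference image gives the pointer tip at image (287,201.7) and the rider tip at about (285,201.8). Allowing for the slope, the pointer is about 2 mm short, which agrees with the draw distance (98.6 mm against about 101 mm).

Emit:
play_rows([
  [[2,0,0,0,0,0],[0,0,0,0,0,0],[0,0,0,0,0,0],[0,0,0,0,0,0],[0,0,0,0,0,0]],
])

```text
time_s: 10.45
position: [0.5161, -0.0374, 0.0773]
tcp_rot: [[-0.055, 0.998, -0.007], [0.999, 0.055, -0.001], [-0.001, -0.007, -1.0]]
force: [-7.7, -2.8, 7.2]
opening: 0.392
grasp_force: 30.0
```

```bash
python3 -c "
from rig import bot
print(bot.hand_in())"
```

```text
the job is handed in; nothing more can be done
None
```

I handed in the job with the arm against its stop post and drawn out about 101 mm, still pinched at 30 N with the button held in; the pointer should be level with the rider to within about 2 mm, but I took no picture after the last 2 mm move, and the hand-in gave no verdict.

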